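# Band-clamp the tail pipe into a silencer's slotted stub

### The job

The tail pipe is already slipped into the slotted, barbed stub of the silencer. Slide the band clamp over the pipe and the barbs until it sits flat against the collar, still loose, then turn its square-headed screw clockwise until the band is snug and the tongues of the stub grip the pipe. Push and tighten gently, without overtightening, leave the loose spanner, nut and bolt where they are, and let go.

Things in the scene. Friction and masses are not known exactly. Their poses are not given: they have to be found in the camera images.
- band: Worm-drive band clamp of plain steel, standing on edge on the table, ring's centre 31 mm up: ring 18 mm wide, its axis along this body's x; origin at the ring's centre. Inside radius 26.9 to 28.6 mm as found (unknown), wall 2 mm. Screw housing (16 x 12 x 24 mm) on the -y side, screw upright along z, 38.5 mm from the centre; its tail ends 31 mm below the centre. 0.16 kg; it tips over if knocked.
- head (a point): Middle of the screw's square head: 18 x 18 mm across the flats (its x and y), 26 mm tall, 57 mm above the ring's centre and 38.5 mm to the band's -y side. Clockwise from above closes the band, 1.6 mm of radius per rad. Drags with 0.15 N m as it turns and locks itself (the drag may not show at rest). 0.2 N m as the tongues meet the pipe, then rising fast: 0.25 to 0.35 is snug, over 0.4 too tight.
- silencer: Small-engine silencer bolted down: dark pressed-steel box 104 mm long, 112 mm wide (130 mm over seam and feet), top 102 mm above the table, its front 28 mm behind the collar's face. Its stub points along this body's -x. Origin on the table under the centre of the collar's front face; z up.
- seat (a point): Centre of the collar's front face, on the stub's axis, 70 mm above the table; x points into the silencer. Out along -x: tongues to 41.5 mm, outside radius 24.5 mm, with two sloping ring barbs of radius 26 mm peaking 22.5 and 31.5 mm out; the tail pipe (radius 21 mm) goes on to 60 mm out. With the band home, its ring's centre is 9 mm out on this axis, ring axis along x, screw upright.
- collar: Plain steel collar 66 mm across and 7 mm thick round the root of the stub; the band is pushed flat against its front face. Origin at the centre of that face. A push of 30 N on it is too much.
- tongue_top: The top one of the four equal sprung tongues of the slotted stub (steel, 41 mm long, 1.8 mm thick, outside radius 24.5 mm). Origin on the stub's axis while free, axes as the silencer's; when squeezed it moves inward, down (-z). It yields from 3 N, meets the pipe at 1.6 mm and then resists steeply; a well tightened band leaves 10 to 25 N on it; 50 N spoils it.
- tongue_bottom: The bottom one of the four equal sprung tongues of the slotted stub (steel, 41 mm long, 1.8 mm thick, outside radius 24.5 mm). Origin on the stub's axis while free, axes as the silencer's; when squeezed it moves inward, up (+z). It yields from 3 N, meets the pipe at 1.6 mm and then resists steeply; a well tightened band leaves 10 to 25 N on it; 50 N spoils it.
- tongue_left: The left (+y) one of the four equal sprung tongues of the slotted stub (steel, 41 mm long, 1.8 mm thick, outside radius 24.5 mm). Origin on the stub's axis while free, axes as the silencer's; when squeezed it moves inward, towards -y. It yields from 3 N, meets the pipe at 1.6 mm and then resists steeply; a well tightened band leaves 10 to 25 N on it; 50 N spoils it.
- tongue_right: The right (-y) one of the four equal sprung tongues of the slotted stub (steel, 41 mm long, 1.8 mm thick, outside radius 24.5 mm). Origin on the stub's axis while free, axes as the silencer's; when squeezed it moves inward, towards +y. It yields from 3 N, meets the pipe at 1.6 mm and then resists steeply; a well tightened band leaves 10 to 25 N on it; 50 N spoils it.
- spanner: Loose steel combination spanner, 36 x 170 x 7 mm, lying on the table. Origin at the middle of its underside. A bystander.
- big_nut: Loose steel hexagon nut, 33 x 29 x 16 mm, lying on the table. Origin at the middle of its underside. A bystander.
- big_bolt: Loose steel hexagon bolt, 33 x 98 x 29 mm, lying on the table. Origin at the middle of its underside. A bystander.

How it is judged:
By the outcome, as a careful person would: the job done as asked, in the order asked, and still so for the second after the job is handed in, with the robot touching nothing.
It also fails if it takes over 70 s, if anything falls off the work surface, if the arm or the gripper's body presses on something with over 40 N, if the wrist force passes 120 N, or if a joint passes its speed limit or range.

### The arm

A 6-joint arm with a two-finger parallel gripper is mounted at the origin on a cart in front of the work surface, level with it; the furniture and walls round the work are solid. World frame = base frame: x ahead of the robot, y to its left, z up, the work surface at z = 0. Lengths are in m, angles in rad, forces in N, time in s.
With the tool pointing down it reaches from about 0.3 to 0.775 m from the base axis. Payload 14.6 kg.
Tool frame: the origin (TCP) lies at the very end of the fingers, on their centre line; the grasp point (between the pads) lies 19 mm behind it; z points along the fingers, y is the line along which they close (so a half turn about z gives the same grasp; the last joint's range is limited). The gripper opens to 94 mm and grips with 3 to 60 N. Pads are 16 mm wide; open, the fingers measure 119 mm over their backs; the gripper's body (75 mm by 177 mm) begins 78 mm behind the grasp point.
Start: joints at [-0.067, 0.3, 1.521, -0, 1.321, -0.067], TCP at [0.55, -0, 0.205] pointing down, gripper open.
Joint ranges: [-3.03, 3.03], [-0.79, 2.21], [0.23, 2.52], [-1.04, 4.18], [0, 3.07], [-2.55, 2.55]. Speed limits (rad/s): [2.22, 2.22, 2.57, 3.14, 3.14, 3.14].

### API

Orientations are given as [roll, pitch, yaw] about the fixed x, y, z axes, in that order (R = Rz(yaw) Ry(pitch) Rx(roll)).
In Python, from station import ctrl gives the robot as it stands.
- The arm moves only by the tool move_arm, never from a script. Its argument "targets" is a list of rows, each a list of 6 numbers: the shift along the tool's x, y, z in units of 1000 mm (1.0 is 1000 mm), then the turn, a rotation vector about the tool's x, y, z in units of 30 degrees (1.0 is 30 degrees). In form: [[tx, ty, tz, ax, ay, az], ...]. A call has exactly 5 rows; each row is the pose to reach, as a shift and turn from the pose commanded when the call began, along the tool's axes at that moment; what a row does not reach only later rows make up. A row lasts 1/12 s, in which the tool goes at most 41.7 mm and 7.16 degrees, less where a joint would pass 70% of its speed; a pose out of reach is approached as far as the arm can. A call with a number of a shift or a turn outside -1 to 1 is refused whole. A call with a gripper value outside its range is refused whole. "fingers" is the opening, from -1 (shut) to 1 (fully open), set as the call begins (left out, the last holds). The fingers move at their own pace and stop on an object; "grip_force" is the grip in N (left out, the last holds). Time passes only in rows, so rows that repeat a pose let the fingers close, or fill a call up. It gives the time, the measured TCP pose, the force and the opening at its end, in the units of the state.
- ctrl.get_obs(): the state, without advancing time (a new reading comes with each control period).
- ctrl.camera(name): name is "scene" or "top" or "wrist"; returns the picture (480x640x3 uint8, red, green, blue); there is no depth.
- ctrl.camera_info(name): a dict with "fx", "fy", "cx", "cy" (pixels), "k1" (the pictures are not rectified: a ray, as slopes to the right and down, at radius r is drawn at 1 + k1 r^2 times it, then the intrinsics apply), "rvec" (rotation vector, rad) and "tvec" (3), from world to camera coordinates, as OpenCV has them. Camera axes: x right, y down, z forward; pixel columns grow to the right and rows downward; lengths in m; the calibration is good to about 2 mm. A picture is of the moment at which its call begins: read the wrist's pose just before it. camera_info takes no time and is no camera call; for the wrist camera it gives the pose at the moment of the call.
- ctrl.hand_in(): hands the job in, once; it reports no verdict.
The state is a dict: "time_s": time; "qpos": joint angles; "joint_vel": joint speeds; "tau": joint torques, N m; "ee_pos": TCP position; "eef_rot": TCP orientation; "force": force on the tool from outside, world axes, zero at the start; "moment": the same for the moment, N m; "grip_width": finger opening in m.
Only numpy, scipy, OpenCV 4.12 (cv2) and the standard library are available. Lean on these libraries where they do the work, as an engineer would, in place of code of your own. Each camera call takes 0.05 s, during which the arm holds its last target. There are 200 camera calls.

## Working session

There is one attempt and no reset: what is moved stays moved. The work goes in short steps, Python scripts to look and compute and a tool call to move; the robot and the scene stay as the last step left them, time stands still between calls to the robot, and variables do not carry over. Pictures are saved under pics/ and viewed, on a budget of 10 in all, crops included, one or two more only if the job needs it, and the job is handed in when it is done.

Besides the shell and the picture viewer there is one more tool, called after "Request:" as a command line: name --pt "numbers of a row" for each row, then --argument value for the rest. move_arm: Moves the arm, as the interface text tells. Shifts and turns lie within -1 to 1; 1 stands for 1000 mm of shift or 30 degrees of turn. Its arguments: {"type":"object","properties":{"targets":{"type":"array"},"fingers":{"type":"number"},"grip_force":{"type":"number"}},"required":["targets"]}

```bash
mkdir -p pics; ls; cat > h.py <<'E'
import numpy as np, cv2
from station import ctrl
from scipy.spatial.transform import Rotation as R
def snap(n,f):
    ci=ctrl.camera_info(n); im=ctrl.camera(n); cv2.imwrite('pics/'+f,im[:,:,::-1]); return im,ci
def proj(ci,P):
    P=np.atleast_2d(P); Rm=cv2.Rodrigues(np.array(ci['rvec'],float))[0]
    c=P@Rm.T+np.array(ci['tvec']).ravel(); s=c[:,:2]/c[:,2:]; s=s*(1+ci['k1']*(s**2).sum(1,keepdims=True))
    return s*[ci['fx'],ci['fy']]+[ci['cx'],ci['cy']]
def ray(ci,uv):
    d=(np.array(uv,float)-[ci['cx'],ci['cy']])/[ci['fx'],ci['fy']]; s=d.copy()
    for _ in range(30): s=d/(1+ci['k1']*(s@s))
    Rm=cv2.Rodrigues(np.array(ci['rvec'],float))[0]
    return -Rm.T@np.array(ci['tvec']).ravel(), Rm.T@np.append(s,1)
def onz(ci,uv,z):
    o,d=ray(ci,uv); return o+d*(z-o[2])/d[2]
def obs():
    o=ctrl.get_obs()
    for k in('time_s','qpos','ee_pos','eef_rot','force','moment','grip_width','tau'): print(k,np.round(o[k],4))
    return o
E
python3 - <<'E'
from h import *
obs()
import json
for n in('scene','top'):
    im,ci=snap(n,n+'0.png'); print(n,{k:np.round(v,4).tolist() for k,v in ci.items()})
    json.dump({k:np.array(v).tolist() for k,v in ci.items()},open(n+'.json','w'))
E
```

```text
pics
time_s 0.0
qpos [-0.0666  0.3005  1.5216 -0.      1.3207 -0.0666]
ee_pos [0.5497 0.     0.2049]
eef_rot [-3.1404e+00 -1.0000e-04  1.5708e+00]
force [-0.8733  0.1982 -0.1149]
moment [-0.0334 -0.0023 -0.0287]
grip_width 0.0941
tau [-1.50000e-03 -5.31806e+01 -3.52736e+01  7.08000e-02  2.44000e-02
 -0.00000e+00]
scene {'fx': 508.9922, 'fy': 508.9922, 'cx': 318.8439, 'cy': 242.7297, 'k1': -0.1398, 'rvec': [0.9017, -2.2219, 1.357], 'tvec': [0.4812, 0.1886, 0.6911]}
top {'fx': 603.5388, 'fy': 603.5388, 'cx': 321.0252, 'cy': 240.9114, 'k1': 0.0434, 'rvec': [2.1381, -2.1907, 0.0957], 'tvec': [0.2127, 0.5514, 0.8815]}
```

View pics/top0.png

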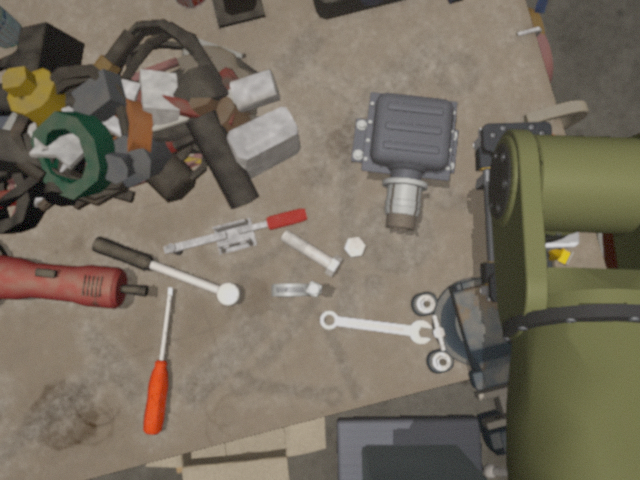

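View pics/scene0.png

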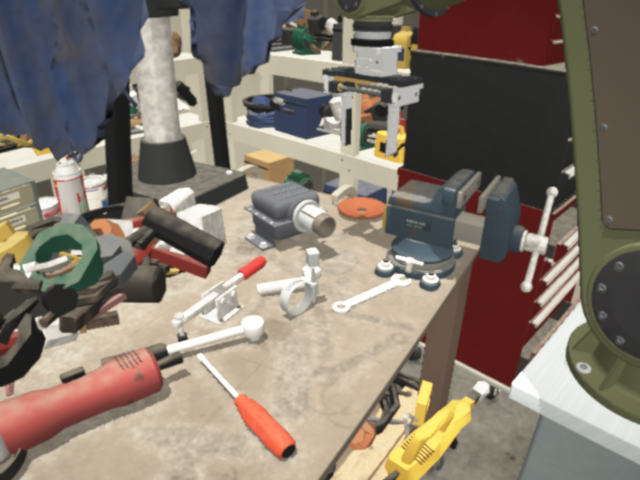

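Top view: silencer at (410,130), with its stub running from the collar (405,182) to the pipe end (402,228). The band's ring spans (274–308, 290), with the screw at (315,289). The spanner, bolt and nut are close by. Next I'll enlarge crops for exact pixels.

```bash
python3 - <<'E'
from h import *
import json
t=json.load(open('top.json')); s=json.load(open('scene.json'))
for n,uv,z in [('collar',(406,181),.07),('pipe',(402,229),.07),('ringL',(275,290),.06),('ringR',(305,290),.06),('head',(316,289),.101),('nut',(355,246),.016),('bolt a',(286,236),.015),('bolt b',(333,266),.015),('spL',(327,320),0),('spR',(428,332),0),('vise1',(424,304),0.02),('vise2',(440,360),.02)]:
    print(n,onz(t,uv,z).round(4))
a=cv2.imread('pics/top0.png'); b=cv2.imread('pics/scene0.png')
c1=cv2.resize(a[80:320,260:460],None,fx=2.5,fy=2.5,interpolation=cv2.INTER_CUBIC) 
c2=cv2.resize(b[170:330,240:360],None,fx=2.5,fy=2.5,interpolation=cv2.INTER_CUBIC)
o=np.zeros((600,800,3),np.uint8); o[:600,:500]=c1; o[:400,500:800]=c2
cv2.imwrite('pics/c.png',o)
E
```

```text
collar [0.6365 0.0735 0.07  ]
pipe [0.5666 0.0818 0.07  ]
ringL [0.4837 0.2671 0.06  ]
ringR [0.4826 0.2237 0.06  ]
head [0.4828 0.2069 0.101 ]
nut [0.5486 0.1476 0.016 ]
bolt a [0.5667 0.2529 0.015 ]
bolt b [0.5189 0.182  0.015 ]
spL [0.4371 0.1932 0.    ]
spR [0.4156 0.0395 0.    ]
vise1 [0.4583 0.0469 0.02  ]
vise2 [0.3752 0.0268 0.02  ]
```

View pics/c.png

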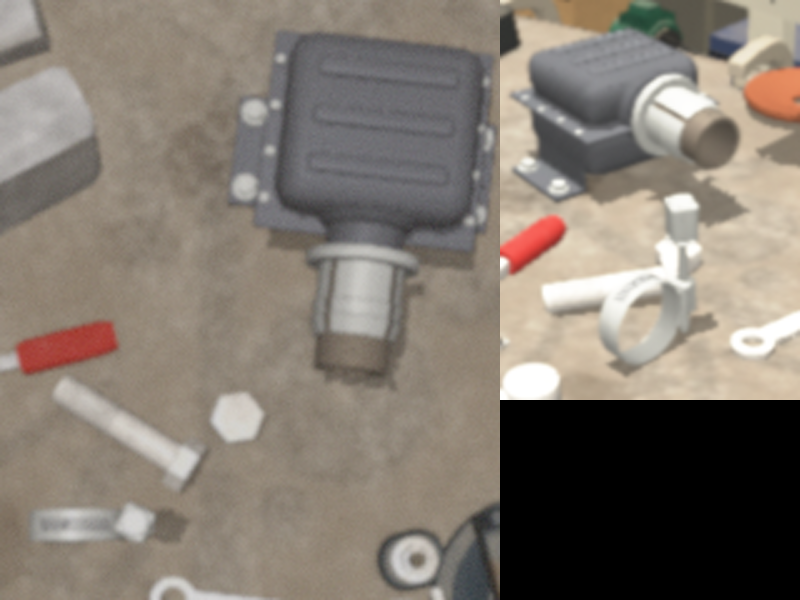

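```bash
python3 - <<'E'
from h import *
import json
o=ctrl.get_obs(); im,ci=snap('wrist','w0.png')
Rm=cv2.Rodrigues(np.array(ci['rvec'],float))[0]; c=-Rm.T@np.array(ci['tvec']).ravel()
print('cam pos',c.round(3),'axes',Rm.round(2).tolist(),ci['fx'],ci['k1'])
P=np.array([[.6365,.0735,.07],[.5666,.0818,.07],[.483,.207,.101],[.483,.25,.06]])
print(proj(ci,P).round())
for d in ([-.03,.1,.05],[0,.12,.1],[-.05,.12,.1],[-.07,.2,.05],[-.1,.2,.05],[0,.08,.1]): print(d,proj(ci,P-np.array(d)).round().tolist())
E
```

```text
cam pos [0.55  0.085 0.385] axes [[1.0, -0.0, -0.0], [-0.0, -0.96, 0.29], [-0.0, -0.29, -0.96]] 373.8497653026913 -0.01484890460608179
[[ 424.  137.]
 [ 338.  127.]
 [ 213.  -75.]
 [ 224. -117.]]
[-0.03, 0.1, 0.05] [[432.0, 236.0], [364.0, 229.0], [274.0, 95.0], [277.0, 49.0]]
[0, 0.12, 0.1] [[392.0, 240.0], [332.0, 233.0], [250.0, 120.0], [255.0, 78.0]]
[-0.05, 0.12, 0.1] [[435.0, 240.0], [375.0, 233.0], [301.0, 120.0], [302.0, 78.0]]
[-0.07, 0.2, 0.05] [[460.0, 323.0], [397.0, 317.0], [321.0, 211.0], [321.0, 159.0]]
[-0.1, 0.2, 0.05] [[487.0, 323.0], [424.0, 316.0], [354.0, 211.0], [351.0, 159.0]]
[0, 0.08, 0.1] [[394.0, 207.0], [333.0, 199.0], [248.0, 77.0], [253.0, 37.0]]
```

Request:
move_arm --pt "0.04 -0.014 -0.01 0 0 0" --pt "0.08 -0.028 -0.02 0 0 0" --pt "0.12 -0.042 -0.03 0 0 0" --pt "0.16 -0.056 -0.04 0 0 0" --pt "0.2 -0.07 -0.05 0 0 0"

```text
time_s: 0.57
ee_pos: [0.4819, 0.1929, 0.2537]
eef_rot: [-3.141, 0.0, 1.57]
force: [1.5, 1.1, -0.3]
grip_width: 0.0943
```

Request:
move_arm --pt "0 0 0 0 0 0" --pt "0 0 0 0 0 0" --pt "0 0 0 0 0 0" --pt "0 0 0 0 0 0" --pt "0 0 0 0 0 0"

```text
time_s: 0.98
ee_pos: [0.4833, 0.1902, 0.2528]
eef_rot: [-3.141, 0.0, 1.569]
force: [-0.3, 0.6, 0.2]
grip_width: 0.094
```

```bash
python3 - <<'E'
from h import *
import json
obs(); im,ci=snap('wrist','w1.png'); json.dump({k:np.array(v).tolist() for k,v in ci.items()},open('w1.json','w'))
E
```

```text
time_s 0.9833
qpos [ 3.0450e-01  1.9840e-01  1.5369e+00 -1.0000e-04  1.4072e+00  3.0630e-01]
ee_pos [0.4833 0.1902 0.2528]
eef_rot [-3.1408e+00  4.0000e-04  1.5690e+00]
force [-0.3198  0.6284  0.2058]
moment [0.0629 0.0411 0.0101]
grip_width 0.094
tau [ 4.59300e-01 -4.82936e+01 -3.62704e+01  8.21000e-02 -6.10000e-03
 -1.21000e-02]
```

View pics/w1.png

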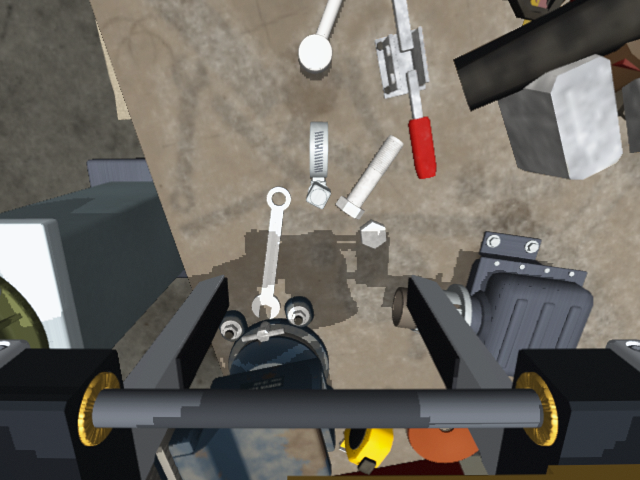

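Wrist view: the ring is at (318,150) and the square head, turned about 35°, is at (318,193). The bolt, nut and spanner are clear of it. The stub is partly hidden by a finger. I'll crop in to measure the head.

```bash
python3 - <<'E'
from h import *
a=cv2.imread('pics/w1.png'); cv2.imwrite('pics/c1.png',cv2.resize(a[110:220,270:370],None,fx=5.4,fy=5.4,interpolation=cv2.INTER_CUBIC))
E
```

```text
(no output)
```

View pics/c1.png

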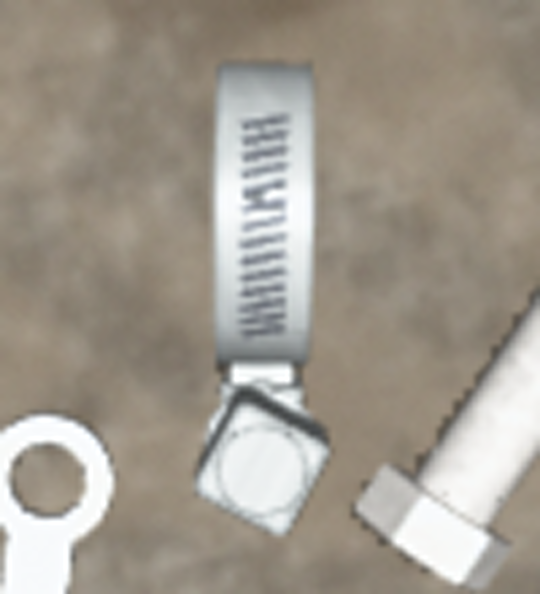

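```bash
python3 - <<'E'
from h import *
import json
from scipy.optimize import least_squares
ci=json.load(open('w1.json')); px=lambda p:(270+p[0]/5.4-.4,110+p[1]/5.4-.4)
for p in [(262,470),(197,490),(281,534),(328,455),(240,403)]: print(p,onz(ci,px(p),.101).round(4))
# ring: widest silhouette points at centre height..top line
for p in [(213,200),(314,200),(214,340),(311,340)]: print(p,onz(ci,px(p),.060).round(4))
# fit band x,y,yaw from head centre + ring side edges at top
t=json.load(open('top.json'))
print('top head',onz(t,(260+135/2.5-.3,80+522/2.5-.3),.101).round(4))
W=.015
E
```

```text
(262, 470) [0.4838 0.2111 0.101 ]
(197, 490) [0.4729 0.2078 0.101 ]
(281, 534) [0.487  0.2002 0.101 ]
(328, 455) [0.4948 0.2136 0.101 ]
(240, 403) [0.4802 0.2224 0.101 ]
(213, 200) [0.4751 0.2526 0.06  ]
(314, 200) [0.4933 0.2526 0.06  ]
(214, 340) [0.475  0.2275 0.06  ]
(311, 340) [0.4929 0.2274 0.06  ]
top head [0.4836 0.2101 0.101 ]
```

Request:
move_arm --pt "-0.028 0.025 0.01 0 0 0" --pt "-0.056 0.05 0.02 0 0 0" --pt "-0.084 0.075 0.03 0 0 0" --pt "-0.112 0.1 0.04 0 0 0" --pt "-0.14 0.127 0.053 0 0 0"

```text
time_s: 1.45
ee_pos: [0.6111, 0.0489, 0.2001]
eef_rot: [3.141, -0.0, 1.57]
force: [0.1, 0.1, 0.9]
grip_width: 0.0941
```

Request:
move_arm --pt "0 0 0 0 0 0" --pt "0 0 0 0 0 0" --pt "0 0 0 0 0 0" --pt "0 0 0 0 0 0" --pt "0 0 0 0 0 0"

```text
time_s: 1.87
ee_pos: [0.6097, 0.0522, 0.2012]
eef_rot: [3.14, -0.0, 1.572]
force: [-0.1, 0.2, -0.7]
grip_width: 0.0941
```

```bash
python3 - <<'E'
from h import *
import json
o=obs(); im,ci=snap('wrist','w2.png'); json.dump({k:np.array(v).tolist() for k,v in ci.items()},open('w2.json','w'))
print(proj(ci,[[.6365,.0735,.07],[.5666,.0818,.07]]))
c,_=np.round(proj(ci,[[.6,.078,.07]])[0]).astype(int),0
x0,y0=max(0,c[0]-75),max(0,c[1]-75); print(x0,y0)
cv2.imwrite('pics/c2.png',cv2.resize(im[y0:y0+150,x0:x0+200,::-1],None,fx=4,fy=4,interpolation=cv2.INTER_CUBIC))
E
```

```text
time_s 1.8667
qpos [2.5500e-02 4.4150e-01 1.3384e+00 1.0000e-04 1.3605e+00 2.4400e-02]
ee_pos [0.6097 0.0522 0.2012]
eef_rot [ 3.1404e+00 -1.0000e-04  1.5718e+00]
force [-0.067   0.2171 -0.6851]
moment [ 0.0281 -0.0327 -0.0207]
grip_width 0.0941
tau [-5.07500e-01 -6.10294e+01 -3.56630e+01  6.42000e-02  9.40000e-03
  5.80000e-03]
[[348.90237579 200.81443748]
 [266.03695386 191.09358407]]
231 121
```

View pics/c2.png

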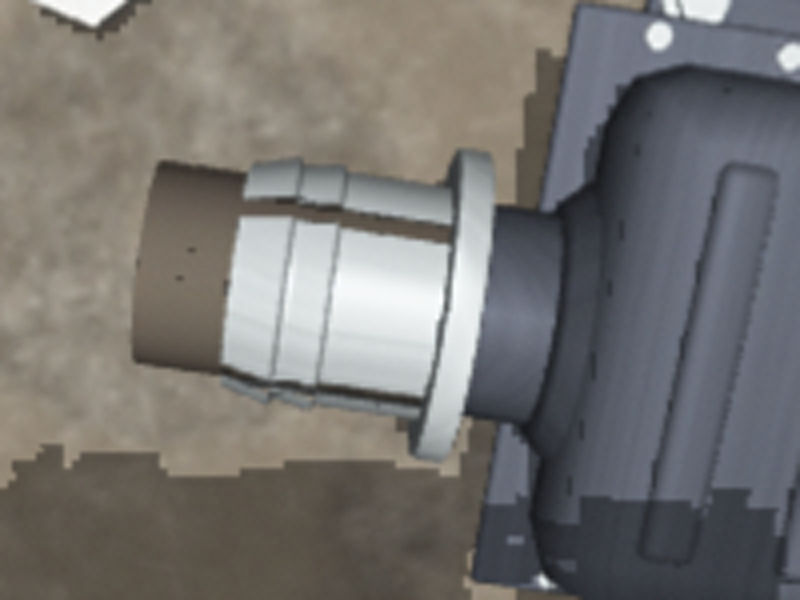

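The crop (origin 231,121, 4x) shows the stub clearly: pipe edges from (165,162) to (133,360), and the collar's front rim from (457,152) to (411,455). I'll fit the pose from these.

```bash
python3 - <<'E'
from h import *
import json
from scipy.optimize import least_squares
ci=json.load(open('w2.json')); q=lambda p:np.array([231+p[0]/4-.375,121+p[1]/4-.375])
ph=np.linspace(0,2*np.pi,181)
def cyl(p,s,r): # silencer frame point out s
    e=np.array([np.cos(p[2]),np.sin(p[2]),0]); n=np.array([-e[1],e[0],0])
    return np.array([p[0],p[1],p[3] if len(p)>3 else .07])-e*s+r*(np.cos(ph)[:,None]*n+np.sin(ph)[:,None]*[0,0,1])
edges=[(1,.021,(175,163)),(1,.021,(235,171)),(-1,.021,(140,361)),(-1,.021,(212,371)),
 (1,.0245,(355,175)),(1,.0245,(450,189)),(-1,.0245,(330,402)),(-1,.0245,(405,414))]
pts=[(1,0,.033,(457,152)),(-1,0,.033,(411,456)),(1,.06,.021,(163,163)),(-1,.06,.021,(133,359)),(1,.0315,.026,(299,158)),(1,.0225,.026,(347,167)),(-1,.0315,.026,(272,402)),(-1,.0225,.026,(310,408))]
def f(p):
    res=[]
    ax=proj(ci,[cyl(p,.06,0)[0],cyl(p,0,0)[0]]); d=ax[1]-ax[0]; d/=np.linalg.norm(d); nn=np.array([d[1],-d[0]]) # up in image
    for sg,r,m in edges:
        a=proj(ci,cyl(p,.06,r)); b=proj(ci,cyl(p,0,r)); t=((q(m)-a)@d)/((b-a)@d)
        L=a+(b-a)*t[:,None]; res.append((sg*((L-q(m))@nn)).max())
    for sg,s,r,m in pts:
        a=proj(ci,cyl(p,s,r)); k=np.argmax(sg*(a@nn)); dv=a[k]-q(m); res+= [dv@d, dv@nn]
    return res
for z in (0,1):
    x0=[.6365,.0735,-.118]+([.07] if z else [])
    s=least_squares(f,x0,loss='soft_l1'); print(s.x.round(4),np.degrees(s.x[2]),np.round(s.fun,2), s.cost)
E
```

```text
[ 0.6279  0.0772 -0.1487] -8.51714175083969 [ 0.13 -0.13  0.14  0.26  0.65  0.54  0.98  0.7   0.11  1.58 -0.07 -0.58
 -0.16  0.58  0.9  -0.39  0.83  0.39 -0.5   0.82 -1.06 -0.68 -0.01 -0.55] 4.232183154175214
[ 0.6278  0.0764 -0.1485  0.0658] -8.510169984539695 [-0.21 -0.48 -0.19 -0.07  0.25  0.15  0.59  0.31 -0.3   1.05 -0.45 -0.05
  0.42  0.23  1.46 -0.05  0.94 -0.03 -0.54  0.4  -0.95 -0.27 -0.04 -0.14] 2.8840817816087645
```

Request:
move_arm --pt "0.032 -0.025 0 0 0 -0.2" --pt "0.064 -0.05 0 0 0 -0.4" --pt "0.096 -0.075 0 0 0 -0.6" --pt "0.128 -0.1 0 0 0 -0.8" --pt "0.159 -0.126 0 0 0 -1"

```text
time_s: 2.33
ee_pos: [0.4823, 0.2121, 0.2009]
eef_rot: [3.14, 0.0, 2.1]
force: [0.6, 1.3, -0.0]
grip_width: 0.0942
```

Request:
move_arm --pt "0 0 0 0 0 -0.2" --pt "0 0 0 0 0 -0.4" --pt "0 0 0 0 0 -0.6" --pt "0 0 0 0 0 -0.8" --pt "0 0 0 0 0 -1"

```text
time_s: 2.75
ee_pos: [0.4836, 0.211, 0.2009]
eef_rot: [3.141, 0.001, 2.624]
force: [0.4, -0.3, -0.6]
grip_width: 0.0942
```

Request:
move_arm --pt "0 0 0 0 0 -0.2" --pt "0 0 0 0 0 -0.4" --pt "0 0 0 0 0 -0.6" --pt "0 0 0 0 0 -0.8" --pt "0 0 0 0 0 -1"

```text
time_s: 3.17
ee_pos: [0.4836, 0.2108, 0.2009]
eef_rot: [3.141, 0.001, -3.135]
force: [0.4, 0.2, -0.5]
grip_width: 0.0939
```

Request:
move_arm --pt "0 0 0 0 0 -0.2" --pt "0 0 0 0 0 -0.4" --pt "0 0 0 0 0 -0.6" --pt "0 0 0 0 0 -0.8" --pt "0 0 0 0 0 -1"

```text
time_s: 3.58
ee_pos: [0.4837, 0.2109, 0.2009]
eef_rot: [-3.141, 0.001, -2.612]
force: [0.4, -0.5, -0.5]
grip_width: 0.094
```

Request:
move_arm --pt "0 0 0 0 0 -0.2" --pt "0 0 0 0 0 -0.4" --pt "0 0 0 0 0 -0.6" --pt "0 0 0 0 0 -0.8" --pt "0 0 0 0 0 -1"

```text
time_s: 4.0
ee_pos: [0.4837, 0.2108, 0.2009]
eef_rot: [-3.141, 0.001, -2.088]
force: [0.2, -0.4, 0.1]
grip_width: 0.0945
```

Request:
move_arm --pt "0 0 0 0 0 -0.03" --pt "0 0 0 0 0 -0.03" --pt "0 0 0 0 0 -0.03" --pt "0 0 0 0 0 -0.03" --pt "0 0 0 0 0 -0.03"

```text
time_s: 4.42
ee_pos: [0.484, 0.2104, 0.2004]
eef_rot: [-3.142, 0.0, -2.08]
force: [0.2, -0.2, 0.5]
grip_width: 0.094
```

```bash
python3 - <<'E'
from h import *
o=obs(); e=o['eef_rot']; Rm=R.from_euler('xyz',e).as_matrix(); print(Rm.round(3)); print('to head, tool axes',(Rm.T@(np.array([.4838,.2111,.069])-o['ee_pos'])).round(4), 'y ang',np.degrees(np.arctan2(Rm[1,1],Rm[0,1])))
im,ci=snap('wrist','w3.png'); print(proj(ci,[[.4838,.2111,.101],[.484,.25,.06]]).round())
E
```

```text
time_s 4.4167
qpos [ 0.3407  0.2545  1.591  -0.      1.296  -2.2914]
ee_pos [0.484  0.2104 0.2004]
eef_rot [-3.1415e+00  1.0000e-04 -2.0802e+00]
force [ 0.2106 -0.2286  0.5137]
moment [ 0.1581  0.0124 -0.0271]
grip_width 0.094
tau [ 5.78000e-02 -5.02694e+01 -3.49547e+01 -5.75000e-02  4.63000e-02
  4.65000e-02]
[[-0.488 -0.873  0.   ]
 [-0.873  0.488  0.   ]
 [-0.    -0.    -1.   ]]
to head, tool axes [-0.0005  0.0005  0.1314] y ang 150.81167955827345
[[318. 236.]
 [338. 259.]]
```

```bash
python3 - <<'E'
from h import *
a=cv2.imread('pics/w3.png'); cv2.imwrite('pics/c3.png',cv2.resize(a[176:296,238:398],None,fx=5,fy=5,interpolation=cv2.INTER_CUBIC))
E
```

```text
(no output)
```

View pics/c3.png

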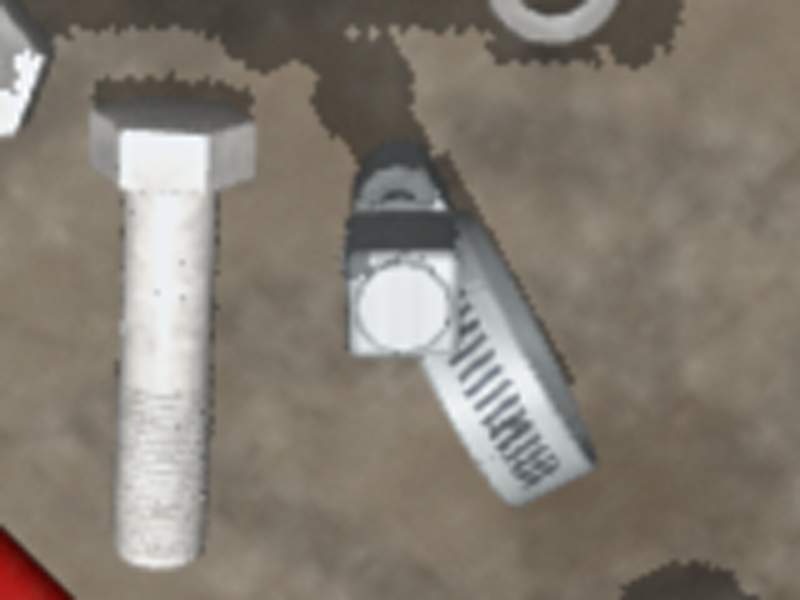

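Head centre at (318.2, 236.2) px against a predicted (318, 236), with its flats square to the fingers. I'll descend and grip.

Request:
move_arm --pt "0 0 0.03 0 0 0" --pt "0 0 0.06 0 0 0" --pt "0 0 0.09 0 0 0" --pt "0 0 0.115 0 0 0" --pt "0 0 0.129 0 0 0"

```text
time_s: 4.88
ee_pos: [0.4828, 0.21, 0.0684]
eef_rot: [3.139, -0.002, -2.08]
force: [-0.6, -0.1, 0.3]
grip_width: 0.0941
```

Request:
move_arm --pt "0 0 0 0 0 0" --pt "0 0 0 0 0 0" --pt "0 0 0 0 0 0" --pt "0 0 0 0 0 0" --pt "0 0 0 0 0 0" --fingers -1 --grip_force 40

```text
time_s: 5.3
ee_pos: [0.4845, 0.2106, 0.0724]
eef_rot: [-3.14, 0.001, -2.079]
force: [-0.0, 1.0, 0.4]
grip_width: 0.0642
```

Request:
move_arm --pt "0 0 0 0 0 0" --pt "0 0 0 0 0 0" --pt "0 0 0 0 0 0" --pt "0 0 0 0 0 0" --pt "0 0 0 0 0 0"

```text
time_s: 5.72
ee_pos: [0.484, 0.2104, 0.0713]
eef_rot: [-3.142, 0.0, -2.079]
force: [0.0, 0.3, -0.4]
grip_width: 0.0307
```

```bash
python3 -c "
from h import *
obs()"
```

```text
time_s 5.7167
qpos [ 0.3406  0.404   1.7182  0.      1.0194 -2.2931]
ee_pos [0.484  0.2104 0.0713]
eef_rot [-3.1416  0.     -2.0787]
force [ 0.0017  0.2606 -0.3791]
moment [ 0.1341 -0.0033  0.0496]
grip_width 0.0307
tau [ 2.30000e-03 -5.38074e+01 -2.99765e+01 -5.21000e-02  4.73000e-02
  5.00000e-04]
```

Request:
move_arm --pt "0 0 0 0 0 0" --pt "0 0 0 0 0 0" --pt "0 0 0 0 0 0" --pt "0 0 0 0 0 0" --pt "0 0 0 0 0 0"

```text
time_s: 6.13
ee_pos: [0.484, 0.2104, 0.0712]
eef_rot: [3.141, -0.0, -2.079]
force: [-0.7, 0.0, -0.3]
grip_width: 0.0177
```

Request:
move_arm --pt "0 0 -0.01 0 0 0" --pt "0 0 -0.03 0 0 0" --pt "0 0 -0.05 0 0 0.1" --pt "0 0 -0.065 0 0 0.2" --pt "0 0 -0.07 0 0 0.283"

```text
time_s: 6.55
ee_pos: [0.4848, 0.2107, 0.1444]
eef_rot: [-3.14, 0.003, -2.23]
force: [0.5, -0.4, -1.1]
grip_width: 0.0179
```

Request:
move_arm --pt "0 0 0 0 0 0" --pt "0 0 0 0 0 0" --pt "0 0 0 0 0 0" --pt "0 0 0 0 0 0" --pt "0 0 0 0 0 0"

```text
time_s: 6.97
ee_pos: [0.4838, 0.2103, 0.1408]
eef_rot: [3.141, -0.001, -2.226]
force: [0.5, 0.8, -2.0]
grip_width: 0.0175
```

```bash
python3 - <<'E'
from h import *
o=obs(); Rm=R.from_euler('xyz',o['eef_rot']).as_matrix()
print('to pregrasp', (Rm.T@(np.array([.5333,.0524,.1103])-o['ee_pos'])).round(4))
snap('wrist','w4.png'); snap('scene','s4.png')
E
```

```text
time_s 6.9667
qpos [ 0.3406  0.3139  1.6603  0.      1.1685 -2.1456]
ee_pos [0.4838 0.2103 0.1408]
eef_rot [ 3.1410e+00 -9.0000e-04 -2.2262e+00]
force [ 0.5462  0.7565 -1.998 ]
moment [ 0.0878 -0.0068 -0.0152]
grip_width 0.0175
tau [ 2.70000e-03 -5.25898e+01 -3.35834e+01 -1.06000e-02  3.36000e-02
 -2.14000e-02]
to pregrasp [ 0.0949 -0.1355  0.0305]
```

Request:
move_arm --pt "0.019 -0.027 0 0 0 0" --pt "0.038 -0.054 0 0 0 0" --pt "0.057 -0.081 0 0 0 0" --pt "0.076 -0.108 0 0 0 0" --pt "0.095 -0.1355 0 0 0 0"

```text
time_s: 7.48
ee_pos: [0.5336, 0.0509, 0.1412]
eef_rot: [3.141, -0.0, -2.226]
force: [-0.0, 0.8, -1.1]
grip_width: 0.0174
```

Request:
move_arm --pt "0 0 0.007 0 0 0" --pt "0 0 0.014 0 0 0" --pt "0 0 0.021 0 0 0" --pt "0 0 0.028 0 0 0" --pt "0 0 0.0305 0 0 0"

```text
time_s: 7.9
ee_pos: [0.5327, 0.0534, 0.1094]
eef_rot: [3.14, -0.001, -2.226]
force: [-0.4, 0.4, -1.9]
grip_width: 0.0177
```

Request:
move_arm --pt "0 0 0 0 0 0" --pt "0 0 0 0 0 0" --pt "0 0 0 0 0 0" --pt "0 0 0 0 0 0" --pt "0 0 0 0 0 0"

```text
time_s: 8.32
ee_pos: [0.5335, 0.0525, 0.1111]
eef_rot: [-3.141, 0.0, -2.227]
force: [-0.3, -0.6, -1.5]
grip_width: 0.0177
```

```bash
python3 - <<'E'
from h import *
import json
o=obs()
out=np.zeros((600,800,3),np.uint8)
for k,n in enumerate(('wrist','scene','top')):
    im,ci=snap(n,n[0]+'5.png'); json.dump({k:np.array(v).tolist() for k,v in ci.items()},open(n[0]+'5.json','w'))
    p=proj(ci,[[.59,.08,.07]])[0]; w,h=((100,75),(100,75),(100,75))[k]
    x0=int(np.clip(p[0]-w,0,640-2*w)); y0=int(np.clip(p[1]-h,0,480-2*h)); print(n,x0,y0, proj(ci,[[.5333,.0524,.15],[.538,.0905,.07],[.628,.077,.07]]).round())
    c=cv2.resize(im[y0:y0+2*h,x0:x0+2*w,::-1],None,fx=2,fy=2,interpolation=cv2.INTER_CUBIC)
    out[300*(k//2):300*(k//2)+300,400*(k%2):400*(k%2)+400]=c
cv2.imwrite('pics/c5.png',out)
E
```

```text
time_s 8.3167
qpos [ 0.0299  0.3665  1.6648 -0.      1.1098 -2.4558]
ee_pos [0.5335 0.0525 0.1111]
eef_rot [-3.1412e+00  3.0000e-04 -2.2267e+00]
force [-0.3392 -0.579  -1.4825]
moment [ 0.1314  0.0057 -0.021 ]
grip_width 0.0177
tau [ 8.54000e-02 -5.43886e+01 -3.25002e+01 -1.56000e-02  2.58000e-02
  5.00000e-04]
wrist 176 265 [[318. 329.]
 [347. 309.]
 [231. 366.]]
scene 219 147 [[353. 187.]
 [336. 233.]
 [307. 217.]]
top 302 137 [[433. 247.]
 [397. 249.]
 [404. 187.]]
```

View pics/c5.png

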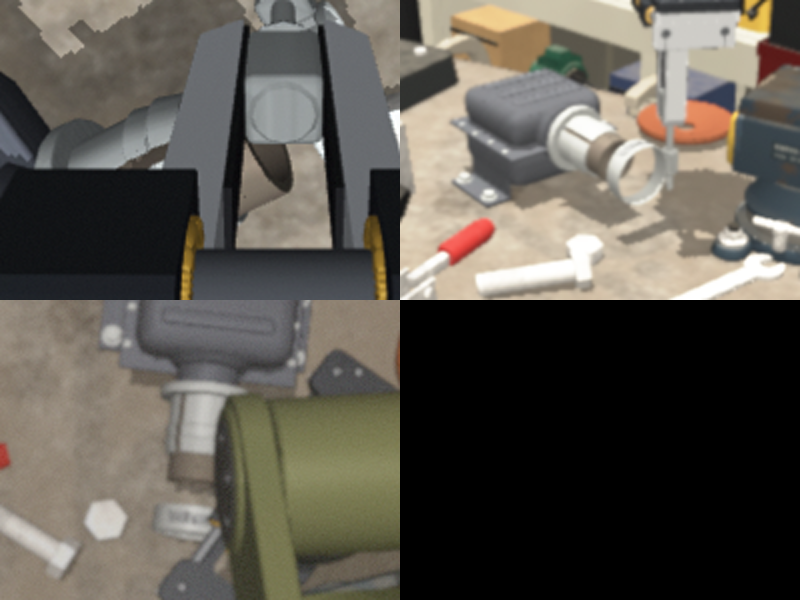

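```bash
cat > ov.py <<'E'
from h import *
import json
def circ(c,yaw,r,n=120,tilt=0):
    a=np.linspace(0,2*np.pi,n); return np.array(c)+r*(np.cos(a)[:,None]*[-np.sin(yaw),np.cos(yaw),0]+np.sin(a)[:,None]*[0,0,1])
def overlay(f,ci,x0,y0,w,h,k,seat,yaw,ring=None,head=None):
    im=cv2.resize(cv2.imread(f)[y0:y0+h,x0:x0+w],None,fx=k,fy=k,interpolation=cv2.INTER_CUBIC)
    def d(P,col):
        p=((proj(ci,P)-[x0,y0]+.5)*k-.5); cv2.polylines(im,[np.round(p*8).astype(np.int32)],True,col,1,cv2.LINE_AA,3)
    e=np.array([np.cos(yaw),np.sin(yaw),0]); s=np.array(seat)
    for o,r in((0,.033),(.06,.021)): d(circ(s-e*o,yaw,r),(0,0,255))
    if ring is not None:
        for o in(-.009,.009): d(circ(np.array(ring)+e*o,yaw,.0298),(0,255,0))
    return im
E
python3 - <<'E'
from ov import *
o=np.zeros((600,800,3),np.uint8)
y=-.1487; S=[.6279,.0772,.07]; ring=np.array([.5335,.0525,.0708])+.0385*np.array([-np.sin(y),np.cos(y),0]); print(ring)
o[:,:400]=overlay('pics/s5.png',json.load(open('s5.json')),285,185,80,120,5,S,y,ring)
o[:,400:]=overlay('pics/t5.png',json.load(open('t5.json')),365,165,80,120,5,S,y,ring)
cv2.imwrite('pics/c6.png',o)
E
```

```text
[0.53920388 0.09057513 0.0708    ]
```

View pics/c6.png

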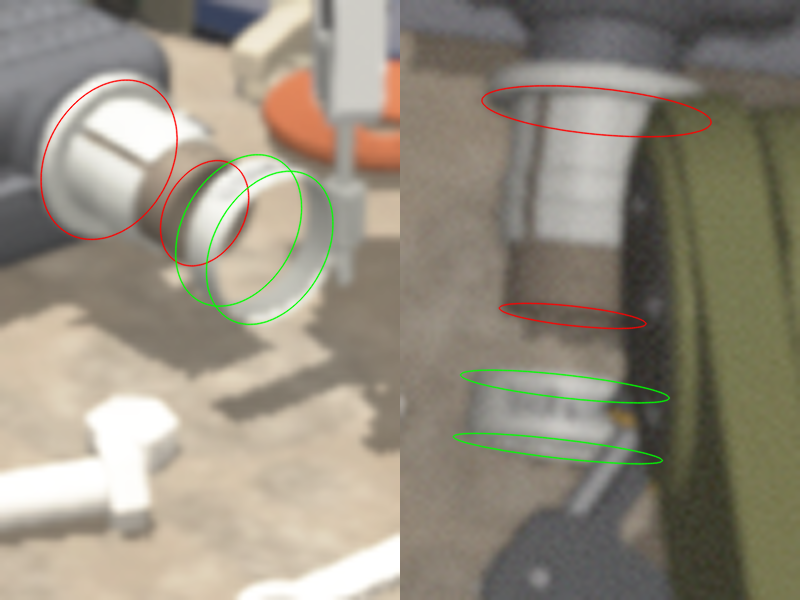

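The overlay is consistent. The stub prediction matches, with a common offset of about 7 zoomed px in the top view. The ring's centre is aligned to about 1 mm, and its outer radius looks slightly under 29.8 mm. I'll advance over the pipe while watching the forces.

Request:
move_arm --pt "-0.004 -0.007 0 0 0 0" --pt "-0.008 -0.014 0 0 0 0" --pt "-0.0117 -0.021 0 0 0 0" --pt "-0.0156 -0.028 0 0 0 0" --pt "-0.0194 -0.035 0 0 0 0"

```text
time_s: 8.88
ee_pos: [0.574, 0.0463, 0.1106]
eef_rot: [3.141, -0.0, -2.227]
force: [0.1, 0.3, -2.2]
grip_width: 0.018
```

Request:
move_arm --pt "0 0 0 0 0 0" --pt "0 0 0 0 0 0" --pt "0 0 0 0 0 0" --pt "0 0 0 0 0 0" --pt "0 0 0 0 0 0"

```text
time_s: 9.3
ee_pos: [0.5728, 0.0465, 0.1109]
eef_rot: [-3.142, 0.0, -2.227]
force: [0.3, -0.8, -2.1]
grip_width: 0.0178
```

```bash
python3 -c "
from h import *
obs(); snap('scene','s6.png'); snap('top','t6.png')"
```

```text
time_s 9.3
qpos [ 0.0173  0.4461  1.5512  0.      1.1443 -2.4683]
ee_pos [0.5728 0.0465 0.1109]
eef_rot [-3.1416  0.     -2.2268]
force [ 0.2998 -0.8252 -2.0896]
moment [0.1093 0.0352 0.0366]
grip_width 0.0178
tau [-3.38000e-02 -5.93752e+01 -3.31371e+01 -1.86000e-02  2.47000e-02
  0.00000e+00]
```

Request:
move_arm --pt "-0.001 -0.0017 0 0 0 0" --pt "-0.0019 -0.0035 0 0 0 0" --pt "-0.0029 -0.0052 0 0 0 0" --pt "-0.0039 -0.007 0 0 0 0" --pt "-0.0049 -0.0087 0 0 0 0"

```text
time_s: 9.82
ee_pos: [0.5831, 0.045, 0.1107]
eef_rot: [3.141, -0.0, -2.227]
force: [-0.3, 1.0, -1.4]
grip_width: 0.0176
```

```bash
python3 -c "
from h import *
obs()"
```

```text
time_s 9.8167
qpos [ 1.4400e-02  4.6730e-01  1.5203e+00  1.0000e-04  1.1541e+00 -2.4711e+00]
ee_pos [0.5831 0.045  0.1107]
eef_rot [ 3.1415 -0.     -2.2269]
force [-0.2706  1.0429 -1.3518]
moment [ 0.0803  0.0239 -0.0343]
grip_width 0.0176
tau [-1.04000e-01 -6.13481e+01 -3.30138e+01 -8.08000e-02 -4.34000e-02
  1.73000e-02]
```

Request:
move_arm --pt "-0.001 -0.0017 0 0 0 0" --pt "-0.0019 -0.0035 0 0 0 0" --pt "-0.0029 -0.0052 0 0 0 0" --pt "-0.0039 -0.007 0 0 0 0" --pt "-0.0049 -0.0087 0 0 0 0"

```text
time_s: 10.23
ee_pos: [0.593, 0.0436, 0.1108]
eef_rot: [3.142, 0.0, -2.227]
force: [-0.4, 1.0, -1.1]
grip_width: 0.0178
```

Request:
move_arm --pt "0 0 0 0 0 0" --pt "0 0 0 0 0 0" --pt "0 0 0 0 0 0" --pt "0 0 0 0 0 0" --pt "0 0 0 0 0 0"

```text
time_s: 10.65
ee_pos: [0.5927, 0.0436, 0.1108]
eef_rot: [-3.142, -0.0, -2.227]
force: [-0.1, -1.3, -1.0]
grip_width: 0.0176
```

```bash
python3 -c "
from h import *
obs()"
```

```text
time_s 10.65
qpos [ 0.0119  0.4867  1.491  -0.      1.1638 -2.4737]
ee_pos [0.5927 0.0436 0.1108]
eef_rot [-3.1416 -0.     -2.2268]
force [-0.0865 -1.2637 -1.0259]
moment [ 0.1387 -0.024  -0.0102]
grip_width 0.0176
tau [-7.24000e-02 -6.21378e+01 -3.35254e+01 -4.91000e-02  3.72000e-02
 -1.10000e-03]
```

Request:
move_arm --pt "-0.0015 -0.0026 0 0 0 0" --pt "-0.0029 -0.0052 0 0 0 0" --pt "-0.0044 -0.0079 0 0 0 0" --pt "-0.0058 -0.0105 0 0 0 0" --pt "-0.0073 -0.0131 0 0 0 0"

```text
time_s: 11.07
ee_pos: [0.608, 0.0413, 0.1108]
eef_rot: [3.142, -0.0, -2.227]
force: [0.5, 0.2, -1.5]
grip_width: 0.0175
```

Request:
move_arm --pt "-0.0003 -0.0005 0 0 0 0" --pt "-0.0006 -0.001 0 0 0 0" --pt "-0.0009 -0.0016 0 0 0 0" --pt "-0.0012 -0.0021 0 0 0 0" --pt "-0.0015 -0.0026 0 0 0 0"

```text
time_s: 11.48
ee_pos: [0.6106, 0.041, 0.1108]
eef_rot: [3.142, -0.0, -2.227]
force: [-0.1, -0.6, -0.9]
grip_width: 0.0175
```

```bash
python3 -c "
from h import *
obs()"
```

```text
time_s 11.4833
qpos [ 0.0073  0.5235  1.4352  0.      1.1829 -2.4783]
ee_pos [0.6106 0.041  0.1108]
eef_rot [ 3.1415 -0.     -2.2268]
force [-0.0733 -0.5652 -0.9318]
moment [ 0.061  -0.0531  0.0084]
grip_width 0.0175
tau [-4.10000e-03 -6.44986e+01 -3.37444e+01 -1.92000e-02  8.60000e-03
  1.90000e-03]
```

Request:
move_arm --pt "-0.0002 -0.0004 0 0 0 0" --pt "-0.0004 -0.0008 0 0 0 0" --pt "-0.0006 -0.0011 0 0 0 0" --pt "-0.0008 -0.0015 0 0 0 0" --pt "-0.001 -0.0018 0 0 0 0"

```text
time_s: 11.9
ee_pos: [0.6125, 0.0407, 0.1108]
eef_rot: [3.141, -0.0, -2.227]
force: [-2.0, 0.1, -1.4]
grip_width: 0.0179
```

Request:
move_arm --pt "-0.0001 -0.0002 0 0 0 0" --pt "-0.0002 -0.0004 0 0 0 0" --pt "-0.0003 -0.0005 0 0 0 0" --pt "-0.0004 -0.0007 0 0 0 0" --pt "-0.0005 -0.0009 0 0 0 0"

```text
time_s: 12.32
ee_pos: [0.6134, 0.0405, 0.1107]
eef_rot: [3.141, -0.0, -2.227]
force: [-2.8, -0.3, -0.8]
grip_width: 0.0179
```

Request:
move_arm --pt "-0.0001 -0.0002 0 0 0 0" --pt "-0.0002 -0.0004 0 0 0 0" --pt "-0.0003 -0.0005 0 0 0 0" --pt "-0.0004 -0.0007 0 0 0 0" --pt "-0.0005 -0.0009 0 0 0 0"

```text
time_s: 12.73
ee_pos: [0.614, 0.0404, 0.1106]
eef_rot: [3.14, -0.001, -2.227]
force: [-7.5, -1.0, 1.1]
grip_width: 0.0179
```

```bash
python3 -c "
from h import *
obs(); snap('scene','s7.png'); im,ci=snap('wrist','w7.png')
import json; json.dump({k:np.array(v).tolist() for k,v in ci.items()},open('w7.json','w'))
a=cv2.imread('pics/s7.png')[170:270,270:370]; b=cv2.imread('pics/w7.png')[240:440,150:350]
o=np.zeros((500,800,3),np.uint8); o[:500,:500]=cv2.resize(a,(500,500),interpolation=cv2.INTER_CUBIC); o[:300,500:]=cv2.resize(b,(300,300)); cv2.imwrite('pics/c7.png',o)"
```

```text
time_s 12.7333
qpos [ 0.0062  0.5319  1.4227  0.      1.1888 -2.4794]
ee_pos [0.614  0.0404 0.1106]
eef_rot [ 3.1401e+00 -1.1000e-03 -2.2268e+00]
force [-7.4682 -0.9918  1.0765]
moment [0.1627 1.7491 0.1829]
grip_width 0.0179
tau [ -0.1876 -64.2376 -36.731    0.0654  -2.3363   0.1505]
```

View pics/c7.png

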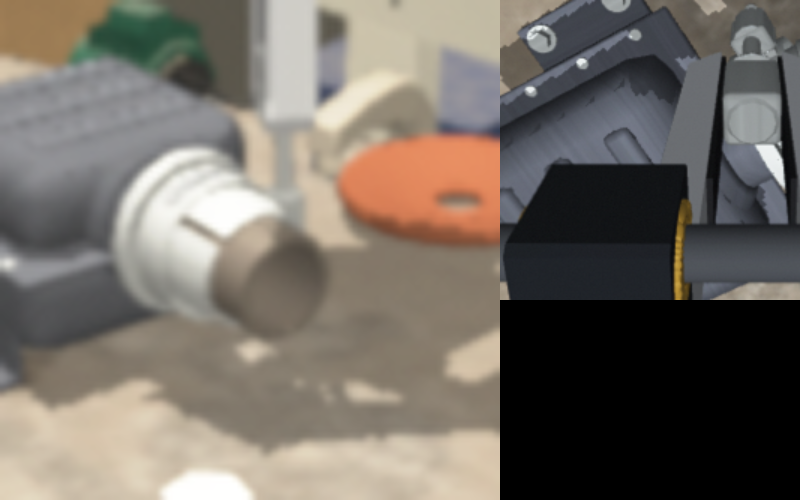

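The band is home against the collar. Its head is at (.6140, .0404) against a predicted (.6134, .0404), with a 7.5 N push and the ring flush in the scene view. I'll start turning clockwise.

Request:
move_arm --pt "0 0 0 0 0 0.2" --pt "0 0 0 0 0 0.4" --pt "0 0 0 0 0 0.6" --pt "0 0 0 0 0 0.8" --pt "0 0 0 0 0 1"

```text
time_s: 13.25
ee_pos: [0.6143, 0.0404, 0.1107]
eef_rot: [3.141, -0.001, -2.756]
force: [-6.3, -0.5, -0.4]
grip_width: 0.018
```

```bash
python3 -c "
from h import *
obs()"
```

```text
time_s 13.25
qpos [ 0.0062  0.5319  1.4226 -0.      1.1882 -1.9506]
ee_pos [0.6143 0.0404 0.1107]
eef_rot [ 3.1412e+00 -1.0000e-03 -2.7557e+00]
force [-6.2796 -0.5247 -0.387 ]
moment [0.0101 1.2711 0.1258]
grip_width 0.018
tau [ 2.47000e-02 -6.40931e+01 -3.58681e+01  1.69400e-01 -1.67250e+00
 -2.46870e+00]
```

Request:
move_arm --pt "0 0 0 0 0 0.2" --pt "0 0 0 0 0 0.4" --pt "0 0 0 0 0 0.6" --pt "0 0 0 0 0 0.8" --pt "0 0 0 0 0 1"

```text
time_s: 13.67
ee_pos: [0.6144, 0.0403, 0.1108]
eef_rot: [-3.141, -0.001, 3.004]
force: [-5.5, -1.0, 1.2]
grip_width: 0.0177
```

```bash
python3 -c "
from h import *
obs(); snap('scene','s8.png')"
```

```text
time_s 13.6667
qpos [ 6.1000e-03  5.3180e-01  1.4224e+00 -2.0000e-04  1.1881e+00 -1.4270e+00]
ee_pos [0.6144 0.0403 0.1108]
eef_rot [-3.1413e+00 -7.0000e-04  3.0040e+00]
force [-5.4744 -1.0313  1.1809]
moment [-0.1259  1.1519  0.1212]
grip_width 0.0177
tau [  0.3174 -63.9414 -35.6118   0.323   -1.537   -2.4679]
```

Request:
move_arm --pt "0 0 0 0 0 0.2" --pt "0 0 0 0 0 0.4" --pt "0 0 0 0 0 0.6" --pt "0 0 0 0 0 0.8" --pt "0 0 0 0 0 1"

```text
time_s: 14.13
ee_pos: [0.6143, 0.0403, 0.1106]
eef_rot: [-3.141, -0.001, 2.48]
force: [-5.8, -1.6, -1.9]
grip_width: 0.0179
```

```bash
python3 -c "
from h import *
obs()"
```

```text
time_s 14.1333
qpos [ 6.1000e-03  5.3210e-01  1.4226e+00 -2.0000e-04  1.1879e+00 -9.0340e-01]
ee_pos [0.6143 0.0403 0.1106]
eef_rot [-3.1408e+00 -7.0000e-04  2.4804e+00]
force [-5.7844 -1.6077 -1.8933]
moment [-0.2845  1.0534  0.1657]
grip_width 0.0179
tau [  0.0909 -65.5626 -36.393    0.3947  -1.3812  -2.4617]
```

Request:
move_arm --pt "0 0 0 0 0 0.13" --pt "0 0 0 0 0 0.26" --pt "0 0 0 0 0 0.4" --pt "0 0 0 0 0 0.53" --pt "0 0 0 0 0 0.67"

```text
time_s: 14.55
ee_pos: [0.6141, 0.0403, 0.1104]
eef_rot: [-3.14, -0.001, 2.132]
force: [-5.6, -1.4, -1.0]
grip_width: 0.0179
```

```bash
python3 -c "
from h import *
obs()"
```

```text
time_s 14.55
qpos [ 6.1000e-03  5.3230e-01  1.4228e+00 -4.0000e-04  1.1881e+00 -5.5440e-01]
ee_pos [0.6141 0.0403 0.1104]
eef_rot [-3.1400e+00 -5.0000e-04  2.1315e+00]
force [-5.5607 -1.3713 -1.0328]
moment [-0.4589  1.2288  0.1537]
grip_width 0.0179
tau [  0.2941 -65.7505 -36.7579   0.6275  -1.6317  -1.7454]
```

Request:
move_arm --pt "0 0 0 0 0 0.13" --pt "0 0 0 0 0 0.26" --pt "0 0 0 0 0 0.4" --pt "0 0 0 0 0 0.53" --pt "0 0 0 0 0 0.67"

```text
time_s: 14.97
ee_pos: [0.614, 0.0402, 0.1103]
eef_rot: [-3.139, 0.0, 1.781]
force: [-5.8, -0.9, -2.4]
grip_width: 0.0179
```

```bash
python3 -c "
from h import *
obs()"
```

```text
time_s 14.9667
qpos [ 6.1000e-03  5.3230e-01  1.4230e+00 -5.0000e-04  1.1884e+00 -2.0360e-01]
ee_pos [0.614  0.0402 0.1103]
eef_rot [-3.1394  0.      1.7807]
force [-5.7973 -0.8605 -2.4245]
moment [-0.514   1.5142  0.173 ]
grip_width 0.0179
tau [  0.327  -65.9223 -37.1635   0.691   -1.919   -1.7364]
```

Request:
move_arm --pt "0 0 0 0 0 0.07" --pt "0 0 0 0 0 0.13" --pt "0 0 0 0 0 0.2" --pt "0 0 0 0 0 0.27" --pt "0 0 0 0 0 0.33"

```text
time_s: 15.38
ee_pos: [0.6139, 0.0402, 0.1103]
eef_rot: [-3.139, 0.0, 1.609]
force: [-6.2, -1.0, -1.7]
grip_width: 0.0179
```

```bash
python3 -c "
from h import *
obs()"
```

```text
time_s 15.3833
qpos [ 6.1000e-03  5.3230e-01  1.4230e+00 -5.0000e-04  1.1885e+00 -3.2300e-02]
ee_pos [0.6139 0.0402 0.1103]
eef_rot [-3.1393e+00  4.0000e-04  1.6094e+00]
force [-6.1816 -0.9559 -1.697 ]
moment [-0.5142  1.5843  0.2098]
grip_width 0.0179
tau [  0.308  -65.9738 -37.3036   0.6837  -2.0247  -0.4763]
```

Request:
move_arm --pt "0 0 0 0 0 0.05" --pt "0 0 0 0 0 0.1" --pt "0 0 0 0 0 0.15" --pt "0 0 0 0 0 0.2" --pt "0 0 0 0 0 0.25"

```text
time_s: 15.8
ee_pos: [0.6138, 0.0402, 0.1102]
eef_rot: [-3.139, 0.001, 1.479]
force: [-6.9, -1.2, -1.8]
grip_width: 0.0175
```

```bash
python3 -c "
from h import *
obs()"|grep -E 'force|moment|rot|tau'
```

```text
eef_rot [-3.1391e+00  7.0000e-04  1.4791e+00]
force [-6.906  -1.2059 -1.8482]
moment [-0.5387  1.6857  0.2404]
tau [  0.2911 -65.9758 -37.394    0.6775  -2.1135  -0.4568]
```

Request:
move_arm --pt "0 0 0 0 0 0.03" --pt "0 0 0 0 0 0.06" --pt "0 0 0 0 0 0.09" --pt "0 0 0 0 0 0.12" --pt "0 0 0 0 0 0.15"

```text
time_s: 16.22
ee_pos: [0.6138, 0.0402, 0.1103]
eef_rot: [-3.139, 0.001, 1.401]
force: [-6.9, -0.8, -0.7]
grip_width: 0.0172
```

```bash
python3 -c "
from h import *
obs()"|grep -E 'force|moment|rot|tau'
```

```text
eef_rot [-3.1392e+00  9.0000e-04  1.4011e+00]
force [-6.8874 -0.7913 -0.6709]
moment [-0.5112  1.7696  0.196 ]
tau [  0.2637 -65.9711 -37.4564   0.6606  -2.1845  -0.1925]
```

Request:
move_arm --pt "0 0 0 0 0 0.03" --pt "0 0 0 0 0 0.06" --pt "0 0 0 0 0 0.09" --pt "0 0 0 0 0 0.12" --pt "0 0 0 0 0 0.15"

```text
time_s: 16.63
ee_pos: [0.6138, 0.0402, 0.1102]
eef_rot: [-3.139, 0.001, 1.323]
force: [-7.1, -1.5, -1.7]
grip_width: 0.0178
```

```bash
python3 -c "
from h import *
obs()"|grep -E 'force|moment|rot|tau'
```

```text
eef_rot [-3.1392e+00  1.1000e-03  1.3225e+00]
force [-7.0772 -1.5275 -1.6502]
moment [-0.4451  1.7929  0.1991]
tau [  0.2458 -65.9535 -37.5225   0.6516  -2.2445  -0.191 ]
```

Request:
move_arm --pt "0 0 0 0 0 0.03" --pt "0 0 0 0 0 0.06" --pt "0 0 0 0 0 0.09" --pt "0 0 0 0 0 0.12" --pt "0 0 0 0 0 0.15"

```text
time_s: 17.05
ee_pos: [0.6138, 0.0402, 0.1102]
eef_rot: [-3.139, 0.001, 1.244]
force: [-8.1, -0.3, -1.2]
grip_width: 0.0178
```

```bash
python3 -c "
from h import *
obs()"|grep -E 'force|moment|rot|tau'
```

```text
eef_rot [-3.1392e+00  1.3000e-03  1.2440e+00]
force [-8.1374 -0.2785 -1.1866]
moment [-0.4549  1.8109  0.1819]
tau [  0.2225 -65.931  -37.562    0.6364  -2.3035  -0.1888]
```

Request:
move_arm --pt "0 0 0 0 0 0.04" --pt "0 0 0 0 0 0.08" --pt "0 0 0 0 0 0.12" --pt "0 0 0 0 0 0.16" --pt "0 0 0 0 0 0.2"

```text
time_s: 17.47
ee_pos: [0.6137, 0.0403, 0.1102]
eef_rot: [-3.139, 0.001, 1.139]
force: [-7.1, -0.6, -1.1]
grip_width: 0.0177
```

```bash
python3 -c "
from h import *
obs()"|grep -E 'force|moment|rot|tau'
```

```text
eef_rot [-3.1392e+00  1.4000e-03  1.1390e+00]
force [-7.1097 -0.5989 -1.1235]
moment [-0.3451  1.9081  0.2027]
tau [-6.48000e-02 -6.58193e+01 -3.76162e+01  4.66400e-01 -2.42650e+00
```

Request:
move_arm --pt "0 0 0 0 0 0.04" --pt "0 0 0 0 0 0.08" --pt "0 0 0 0 0 0.12" --pt "0 0 0 0 0 0.16" --pt "0 0 0 0 0 0.2"

```text
time_s: 17.88
ee_pos: [0.6137, 0.0404, 0.1103]
eef_rot: [-3.139, 0.002, 1.034]
force: [-6.9, -0.3, -1.1]
grip_width: 0.0182
```

```bash
python3 -c "
from h import *
obs()"|grep -E 'force|moment|rot|tau'
```

```text
eef_rot [-3.1393e+00  1.6000e-03  1.0343e+00]
force [-6.8789 -0.3245 -1.0964]
moment [-0.2297  1.9691  0.2209]
tau [ -0.1354 -65.782  -37.632    0.4074  -2.4783  -0.3016]
```

Request:
move_arm --pt "0 0 0 0 0 0.02" --pt "0 0 0 0 0 0.04" --pt "0 0 0 0 0 0.06" --pt "0 0 0 0 0 0.08" --pt "0 0 0 0 0 0.1"

```text
time_s: 18.3
ee_pos: [0.6137, 0.0404, 0.1103]
eef_rot: [-3.139, 0.002, 0.983]
force: [-7.7, -1.0, -2.1]
grip_width: 0.0179
```

```bash
python3 -c "
from h import *
obs()"|grep -E 'force|moment|rot|tau'
```

```text
eef_rot [-3.1394e+00  1.7000e-03  9.8250e-01]
force [-7.7039 -1.0084 -2.0675]
moment [-0.248   2.0039  0.2204]
tau [-1.76800e-01 -6.57413e+01 -3.76479e+01  3.91000e-01 -2.51940e+00
```

Request:
move_arm --pt "0 0 0 0 0 0.02" --pt "0 0 0 0 0 0.04" --pt "0 0 0 0 0 0.06" --pt "0 0 0 0 0 0.08" --pt "0 0 0 0 0 0.1"

```text
time_s: 18.72
ee_pos: [0.6138, 0.0405, 0.1103]
eef_rot: [-3.139, 0.002, 0.93]
force: [-7.0, 0.4, -0.6]
grip_width: 0.018
```

```bash
python3 -c "
from h import *
obs()"|grep -E 'force|moment|rot|tau'
```

```text
eef_rot [-3.1394e+00  1.6000e-03  9.3010e-01]
force [-6.9961  0.3635 -0.5988]
moment [-0.04    1.9742  0.1903]
tau [-5.36200e-01 -6.56544e+01 -3.75127e+01  1.89300e-01 -2.45620e+00
```

Request:
move_arm --pt "0 0 0 0 0 0.02" --pt "0 0 0 0 0 0.04" --pt "0 0 0 0 0 0.06" --pt "0 0 0 0 0 0.08" --pt "0 0 0 0 0 0.1"

```text
time_s: 19.13
ee_pos: [0.6138, 0.0405, 0.1103]
eef_rot: [-3.14, 0.002, 0.878]
force: [-8.3, -0.4, -0.7]
grip_width: 0.0174
```

```bash
python3 -c "
from h import *
obs()"|grep -E 'force|moment|rot|tau'
```

```text
eef_rot [-3.1395e+00  1.7000e-03  8.7780e-01]
force [-8.2848 -0.3565 -0.7426]
moment [-0.0061  1.9853  0.2937]
tau [-5.59600e-01 -6.55983e+01 -3.75056e+01  1.73800e-01 -2.48490e+00
```

```bash
python3 -c "
from h import *
for i in range(8):
    ctrl.camera('top'); o=ctrl.get_obs(); print(np.round(o['moment'],3),np.round(o['force'],1),round(o['tau'][5],3))"
```

```text
[-0.055  2.002  0.217] [-6.7 -0.4 -0.5] 0.092
[-0.06   1.912  0.251] [-7.2  0.   0.3] 0.447
[-0.068  1.936  0.265] [-7.2 -0.  -0.3] 0.309
[-0.031  1.983  0.183] [-7.  -0.5 -0.2] 0.251
[-0.03   1.958  0.281] [-7.2  0.5 -0.8] 0.235
[-0.061  1.946  0.248] [-8.2  0.4 -1. ] 0.231
[-0.063  1.975  0.204] [-8.1 -0.6 -0.8] 0.23
[0.027 2.003 0.246] [-7.8 -0.8 -0.6] 0.23
```

The torque settles at a quiet 0.23 N m on joint 6 at rest, and the averaged wrist moment agrees at 0.237. I'll go on in small steps, letting each settle.

Request:
move_arm --pt "0 0 0 0 0 0.02" --pt "0 0 0 0 0 0.04" --pt "0 0 0 0 0 0.06" --pt "0 0 0 0 0 0.06" --pt "0 0 0 0 0 0.06"

```text
time_s: 19.95
ee_pos: [0.6138, 0.0405, 0.1103]
eef_rot: [-3.14, 0.002, 0.847]
force: [-7.7, 0.7, -0.2]
grip_width: 0.018
```

```bash
cat > rest.py <<'E'
from h import *
a=[]
for i in range(8):
    ctrl.camera('top'); o=ctrl.get_obs(); a.append(np.r_[o['moment'],o['force'],o['tau'][5]])
a=np.array(a); print('mean',a.mean(0).round(3),'tau6',a[:,6].round(3),'yaw',round(o['eef_rot'][2],3),'t',o['time_s'])
E
python3 rest.py
```

```text
mean [-0.021  1.991  0.236 -7.167 -0.273 -0.55   0.239] tau6 [0.25  0.24  0.238 0.237 0.237 0.237 0.237 0.237] yaw 0.847 t 20.35
```

Request:
move_arm --pt "0 0 0 0 0 0.03" --pt "0 0 0 0 0 0.06" --pt "0 0 0 0 0 0.1" --pt "0 0 0 0 0 0.1" --pt "0 0 0 0 0 0.1"

```text
time_s: 20.77
ee_pos: [0.6138, 0.0405, 0.1104]
eef_rot: [-3.14, 0.002, 0.794]
force: [-6.3, 1.0, -0.9]
grip_width: 0.0177
```

```bash
python3 rest.py
```

```text
mean [ 0.142  1.887  0.217 -7.102  0.17  -0.644  0.226] tau6 [0.247 0.227 0.223 0.222 0.222 0.222 0.222 0.222] yaw 0.794 t 21.1667
```

Request:
move_arm --pt "0 0 0 0 0 0.03" --pt "0 0 0 0 0 0.06" --pt "0 0 0 0 0 0.1" --pt "0 0 0 0 0 0.1" --pt "0 0 0 0 0 0.1"

```text
time_s: 21.58
ee_pos: [0.6138, 0.0406, 0.1104]
eef_rot: [-3.14, 0.002, 0.742]
force: [-7.9, 0.3, 0.1]
grip_width: 0.0175
```

```bash
python3 rest.py
```

```text
mean [ 0.151  1.905  0.252 -7.101  0.373 -0.772  0.24 ] tau6 [0.261 0.242 0.237 0.236 0.236 0.236 0.236 0.236] yaw 0.742 t 21.9833
```

Request:
move_arm --pt "0 0 0 0 0 0.03" --pt "0 0 0 0 0 0.06" --pt "0 0 0 0 0 0.1" --pt "0 0 0 0 0 0.1" --pt "0 0 0 0 0 0.1"

```text
time_s: 22.4
ee_pos: [0.6138, 0.0406, 0.1104]
eef_rot: [-3.14, 0.002, 0.69]
force: [-7.2, 0.2, -0.8]
grip_width: 0.0173
```

```bash
python3 rest.py
```

```text
mean [ 0.159  1.907  0.233 -6.85   0.593 -0.374  0.252] tau6 [0.272 0.253 0.249 0.248 0.248 0.248 0.248 0.248] yaw 0.69 t 22.8
```

Request:
move_arm --pt "0 0 0 0 0 0.04" --pt "0 0 0 0 0 0.08" --pt "0 0 0 0 0 0.12" --pt "0 0 0 0 0 0.15" --pt "0 0 0 0 0 0.15"

```text
time_s: 23.22
ee_pos: [0.6138, 0.0406, 0.1104]
eef_rot: [-3.14, 0.002, 0.61]
force: [-7.2, -0.4, 0.0]
grip_width: 0.0177
```

```bash
python3 rest.py
```

```text
mean [ 0.153  1.953  0.25  -6.833  0.325 -0.169  0.303] tau6 [0.454 0.322 0.284 0.274 0.272 0.272 0.272 0.272] yaw 0.611 t 23.6167
```

Request:
move_arm --pt "0 0 0 0 0 0.03" --pt "0 0 0 0 0 0.06" --pt "0 0 0 0 0 0.09" --pt "0 0 0 0 0 0.13" --pt "0 0 0 0 0 0.13"

```text
time_s: 24.03
ee_pos: [0.6138, 0.0406, 0.1104]
eef_rot: [-3.14, 0.002, 0.542]
force: [-6.7, 1.8, 0.2]
grip_width: 0.0179
```

```bash
python3 rest.py
```

```text
mean [ 0.276  1.805  0.257 -6.519  0.703 -0.248  0.291] tau6 [0.473 0.316 0.267 0.256 0.253 0.253 0.253 0.253] yaw 0.543 t 24.4333
```

Request:
move_arm --pt "0 0 0 0 0 0.03" --pt "0 0 0 0 0 0.06" --pt "0 0 0 0 0 0.09" --pt "0 0 0 0 0 0.12" --pt "0 0 0 0 0 0.12"

```text
time_s: 24.85
ee_pos: [0.6139, 0.0406, 0.1104]
eef_rot: [-3.14, 0.002, 0.479]
force: [-5.9, 0.2, -0.6]
grip_width: 0.0177
```

```bash
python3 rest.py
```

```text
mean [ 0.251  1.808  0.296 -6.82   0.837 -0.382  0.334] tau6 [0.479 0.353 0.316 0.307 0.305 0.304 0.304 0.304] yaw 0.48 t 25.25
```

Torque is now 0.304 N m at rest, and the wrist reads 0.296, so the band is snug in the middle of the range. I'll relieve the push, open a little, and leave upward.

Request:
move_arm --pt "-0.0002 -0.0001 0 0 0 0" --pt "-0.0004 -0.0003 0 0 0 0" --pt "-0.0006 -0.0005 0 0 0 0" --pt "-0.0008 -0.0006 0 0 0 0" --pt "-0.0008 -0.0006 0 0 0 0"

```text
time_s: 25.67
ee_pos: [0.6135, 0.0406, 0.1105]
eef_rot: [-3.141, 0.0, 0.48]
force: [-3.7, 0.6, -4.4]
grip_width: 0.0179
```

```bash
python3 rest.py
```

```text
mean [ 0.316  1.068  0.253 -3.055  1.076 -5.024  0.26 ] tau6 [0.259 0.259 0.26  0.26  0.26  0.261 0.261 0.261] yaw 0.48 t 26.0667
```

Request:
move_arm --pt "0 0 0 0 0 0" --pt "0 0 0 0 0 0" --pt "0 0 0 0 0 0" --pt "0 0 0 0 0 0" --pt "0 0 0 0 0 0" --fingers -0.1

```text
time_s: 26.48
ee_pos: [0.614, 0.0405, 0.1112]
eef_rot: [3.141, -0.001, 0.48]
force: [0.3, 0.4, -0.7]
grip_width: 0.0419
```

Request:
move_arm --pt "0 0 -0.005 0 0 0" --pt "0 0 -0.02 0 0 0" --pt "0 0 -0.04 0 0 0" --pt "0 0 -0.06 0 0 0" --pt "0 0 -0.08 0 0 0"

```text
time_s: 26.9
ee_pos: [0.6137, 0.0405, 0.1922]
eef_rot: [3.141, -0.0, 0.48]
force: [0.0, -0.1, -0.2]
grip_width: 0.0421
```

Request:
move_arm --pt "0 0 -0.02 0 0 0" --pt "0 0 -0.04 0 0 0" --pt "0 0 -0.05 0 0 0" --pt "0 0 -0.05 0 0 0" --pt "0 0 -0.05 0 0 0"

```text
time_s: 27.32
ee_pos: [0.6136, 0.0406, 0.2404]
eef_rot: [3.142, -0.0, 0.48]
force: [-0.7, -0.3, -1.1]
grip_width: 0.042
```

```bash
python3 -c "
from h import *
o=obs(); im,ci=snap('wrist','w9.png'); snap('scene','s9.png'); snap('top','t9.png')
y=-.1487; print(proj(ci,[[.614,.0404,.14],[.619,.0785,.1]]))
a=cv2.imread('pics/s9.png')[170:270,270:370]; b=cv2.imread('pics/w9.png')
out=np.zeros((600,800,3),np.uint8); out[:400,:400]=cv2.resize(a,(400,400),interpolation=cv2.INTER_CUBIC)
p=proj(ci,[[.615,.06,.1]])[0].astype(int); x0=int(np.clip(p[0]-80,0,480)); y0=int(np.clip(p[1]-100,0,280)); print(x0,y0)
out[:500,400:]=cv2.resize(b[y0:y0+200,x0:x0+160],(400,500),interpolation=cv2.INTER_CUBIC); cv2.imwrite('pics/c9.png',out)"
```

```text
time_s 27.3167
qpos [ 0.0064  0.4252  1.2711 -0.      1.4452  1.0971]
ee_pos [0.6136 0.0406 0.2404]
eef_rot [ 3.1416e+00 -1.0000e-04  4.8010e-01]
force [-0.688  -0.2967 -1.0754]
moment [ 0.0688  0.0283 -0.0158]
grip_width 0.042
tau [ 3.25000e-02 -6.42533e+01 -3.86900e+01  5.04000e-02  1.16400e-01
  5.00000e-04]
[[317.84393443 235.02386538]
 [281.60412154 197.56759012]]
218 111
```

View pics/c9.png

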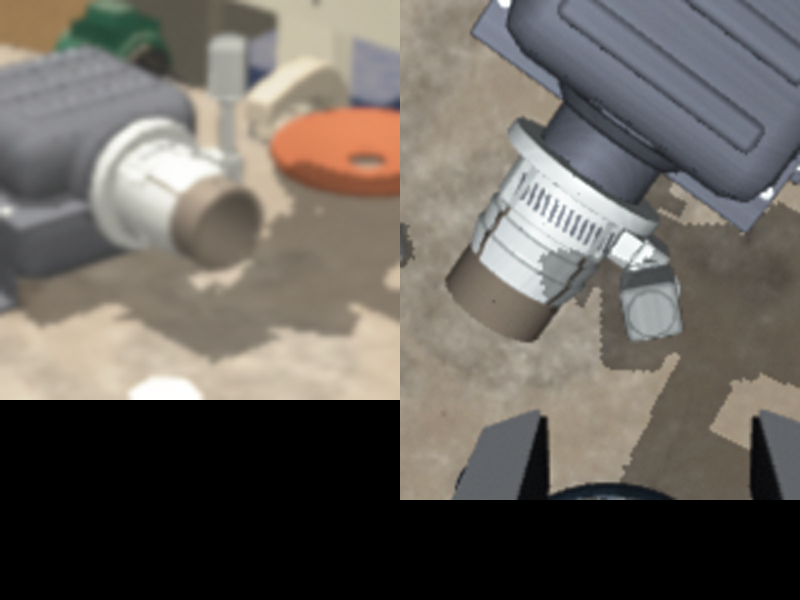

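The ring sits flush on the collar and is drawn down, and the head is at (318.8, 235.8) px. However, the head looks about 8° counter-clockwise of the fingers. That is either wind-up in the pads or spring-back, so I'll measure the angle numerically.

```bash
python3 - <<'E'
from h import *
def ang(f,c,R0):
    g=cv2.GaussianBlur(cv2.cvtColor(cv2.imread(f),cv2.COLOR_BGR2GRAY),(0,0),.8).astype(float)
    gx=cv2.Sobel(g,-1,1,0); gy=cv2.Sobel(g,-1,0,1); yy,xx=np.mgrid[:480,:640]; r=np.hypot(xx-c[0],yy-c[1]); m=(r<R0)
    w=np.hypot(gx,gy)*m; a=np.degrees(np.arctan2(gy,gx))
    h,_=np.histogram((a+45)%90-45,90,(-45,45),weights=w**2); hs=np.convolve(np.r_[h[-3:],h,h[:3]],np.ones(5)/5,'same')[3:-3]
    k=np.argsort(-hs)[:6]; print(f,'peaks deg',(k-44.5),hs[k].round(-3))
ang('pics/w9.png',(318.5,236.5),15); ang('pics/w3.png',(318.2,236.2),15); ang('pics/w7.png',(318,320),12)
E
```

```text
pics/w9.png peaks deg [-10.5  -9.5  -8.5  -7.5  -6.5 -11.5] [355000. 337000. 286000. 284000. 261000. 247000.]
pics/w3.png peaks deg [-0.5 -1.5  1.5 -2.5  0.5  2.5] [558000. 529000. 507000. 502000. 489000. 484000.]
pics/w7.png peaks deg [-1.5  2.5  1.5  0.5 -0.5 -5.5] [5000. 5000. 5000. 4000. 4000. 2000.]
```

The head is about 9° counter-clockwise of the fingers. I'll regrip it at its own angle and check the torque, never going past the 0.30 N m already reached.

Request:
move_arm --pt "0 0 0.03 0 0 -0.1" --pt "0 0 0.06 0 0 -0.2" --pt "0 0 0.09 0 0 -0.3" --pt "0 0 0.115 0 0 -0.3" --pt "0 0 0.13 0 0 -0.3"

```text
time_s: 27.88
ee_pos: [0.612, 0.0405, 0.1066]
eef_rot: [-3.139, 0.004, 0.638]
force: [-0.4, -0.3, 0.4]
grip_width: 0.0424
```

Request:
move_arm --pt "0 0 0 0 0 0" --pt "0 0 0 0 0 0" --pt "0 0 0 0 0 0" --pt "0 0 0 0 0 0" --pt "0 0 0 0 0 0" --fingers -1 --grip_force 40

```text
time_s: 28.3
ee_pos: [0.614, 0.0408, 0.1121]
eef_rot: [3.141, -0.001, 0.637]
force: [-1.3, 0.4, 4.3]
grip_width: 0.0178
```

```bash
python3 rest.py; python3 -c "
from h import *
obs()"|grep -E 'ee_|grip|rot'
```

```text
mean [ 0.458  0.608  0.173 -1.964  1.041  6.511  0.182] tau6 [0.187 0.177 0.179 0.182 0.182 0.183 0.183 0.183] yaw 0.637 t 28.7
ee_pos [0.614  0.0407 0.112 ]
eef_rot [ 3.1409e+00 -1.4000e-03  6.3740e-01]
grip_width 0.0175
```

Request:
move_arm --pt "0 0 0 0 0 0.03" --pt "0 0 0 0 0 0.06" --pt "0 0 0 0 0 0.1" --pt "0 0 0 0 0 0.1" --pt "0 0 0 0 0 0.1"

```text
time_s: 29.12
ee_pos: [0.614, 0.0407, 0.112]
eef_rot: [3.141, -0.001, 0.585]
force: [-2.1, 0.9, 6.8]
grip_width: 0.0179
```

```bash
python3 rest.py
```

```text
mean [ 0.407  0.707  0.265 -2.526  0.782  6.853  0.273] tau6 [0.294 0.275 0.27  0.269 0.269 0.269 0.269 0.269] yaw 0.585 t 29.5167
```

Request:
move_arm --pt "0 0 0 0 0 0.02" --pt "0 0 0 0 0 0.04" --pt "0 0 0 0 0 0.04" --pt "0 0 0 0 0 0.04" --pt "0 0 0 0 0 0.04"

```text
time_s: 29.93
ee_pos: [0.614, 0.0407, 0.112]
eef_rot: [3.141, -0.001, 0.564]
force: [-2.3, 0.5, 6.8]
grip_width: 0.0177
```

```bash
python3 rest.py
```

```text
mean [ 0.402  0.719  0.287 -2.622  0.646  6.556  0.293] tau6 [0.294 0.293 0.293 0.293 0.293 0.293 0.293 0.293] yaw 0.564 t 30.3333
```

The torque climbs straight back to 0.293 N m with the stiffness of the pads, so the screw held and there was no spring-back. Let go and retreat.

Request:
move_arm --pt "0 0 0 0 0 0" --pt "0 0 0 0 0 0" --pt "0 0 0 0 0 0" --pt "0 0 0 0 0 0" --pt "0 0 0 0 0 0" --fingers -0.1

```text
time_s: 30.75
ee_pos: [0.6136, 0.0405, 0.1107]
eef_rot: [-3.142, 0.0, 0.564]
force: [-0.1, 0.9, 0.2]
grip_width: 0.0416
```

Request:
move_arm --pt "0 0 -0.005 0 0 0" --pt "0 0 -0.02 0 0 0" --pt "0 0 -0.04 0 0 0" --pt "0 0 -0.06 0 0 0" --pt "0 0 -0.08 0 0 0"

```text
time_s: 31.17
ee_pos: [0.6136, 0.0406, 0.1921]
eef_rot: [3.142, -0.0, 0.564]
force: [0.2, -1.6, -0.8]
grip_width: 0.042
```

Request:
move_arm --pt "0 0 -0.02 0 0 0" --pt "0 0 -0.04 0 0 0" --pt "0 0 -0.05 0 0 0" --pt "0 0 -0.05 0 0 0" --pt "0 0 -0.05 0 0 0"

```text
time_s: 31.58
ee_pos: [0.6136, 0.0406, 0.2404]
eef_rot: [-3.142, 0.0, 0.564]
force: [-0.0, 0.5, 0.1]
grip_width: 0.0421
```

```bash
python3 - <<'E'
from h import *
o=obs(); im,ci=snap('wrist','w10.png'); snap('top','t10.png')
cv2.imwrite('pics/c10.png',cv2.resize(im[80:280,200:400,::-1],(600,600),interpolation=cv2.INTER_CUBIC))
a=cv2.imread('pics/t10.png').astype(int); b=cv2.imread('pics/top0.png').astype(int)
d=abs(a-b).max(2); print('nut/bolt change',np.median(d[230:272,280:342]),np.median(d[235:258,343:368]),'spanner',np.median(d[310:340,320:410]))
E
```

```text
time_s 31.5833
qpos [0.0065 0.4252 1.2711 0.     1.4453 1.0134]
ee_pos [0.6136 0.0406 0.2404]
eef_rot [-3.1416  0.      0.5639]
force [-0.0273  0.5413  0.1015]
moment [0.0866 0.0902 0.0032]
grip_width 0.0421
tau [ 3.20000e-02 -6.42364e+01 -3.86757e+01  5.54000e-02  1.22400e-01
  3.00000e-04]
nut/bolt change 3.0 3.0 spanner 3.0
```

View pics/c10.png

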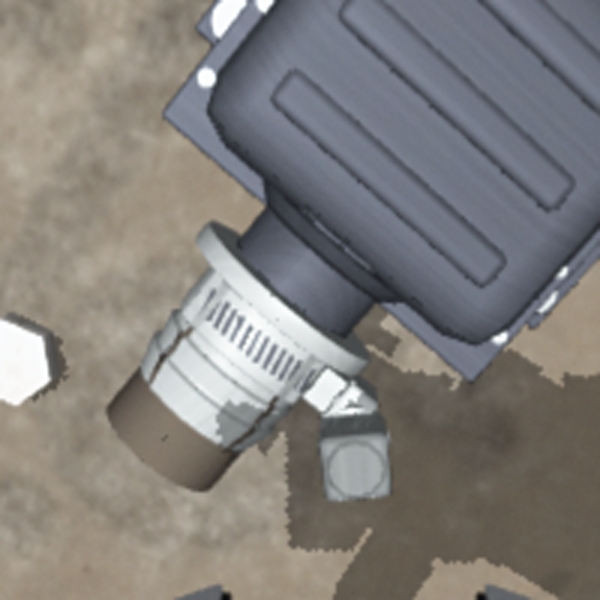

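The ring is flush on the collar and tight on the tongues, the screw is upright at crop (355,465), and the gripper is clear. The bystanders are unchanged, so I'll hand in.

```bash
python3 -c "
from h import *
print(ctrl.hand_in())"
```

```text
the job is handed in; nothing more can be done
None
```

The band clamp is on and snug, and the job is handed in at about 31.6 s on the robot's clock; no verdict was reported.

**What I did:**
- I gripped the clamp by its square screw head and slid it over the pipe and barbs. There was no resistance until it met the collar, where I pushed with about 7.5 N.
- I turned the screw clockwise in falling steps, about 205° at the gripper, and then let go and moved clear.

**Last checks:**
- **Torque:** it read 0.304 N m at rest on joint 6 and 0.296 at the wrist, inside the snug range of 0.25 to 0.35.
- **Seating:** in the last wrist picture the ring is flush on the collar and drawn down on the tongues, with the screw upright.
- **Loose parts:** the spanner, nut and bolt look unchanged against the first top picture.

**What disagreed:**
- **Head angle:** after the first release the head sat about 9° counter-clockwise of the fingers. I regripped it there and it took 0.293 N m with a stiff rise, so I put this down to pad wind-up rather than the screw backing off.
- **Torque steadiness:** it did not rise smoothly near the end, going 0.272, then 0.253, then 0.304.
- **Tongue loads:** I did not measure the force on each tongue directly.
- **Pictures:** I viewed 12 against a budget of 10.

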